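# Set out the painting place

### The arm

A 6-joint arm with a two-finger parallel gripper is mounted at the origin on the work surface. World frame = base frame: x ahead of the robot, y to its left, z up, the work surface at z = 0. Lengths are in m, angles in rad, forces in N, time in s.
With the tool pointing down it reaches from about 0.35 to 0.975 m from the base axis. Payload 4.9 kg.
Tool frame: the origin (TCP) lies on the front face of the gripper's body, between the roots of the fingers; the fingertips stand 73 mm ahead of it and the grasp point (between the pads) lies 54 mm ahead of it; z points along the fingers, y is the line along which they close (so a half turn about z gives the same grasp; the last joint's range is limited). The gripper opens to 85 mm and grips with 20 to 120 N. Pads are 22 mm wide; open, the fingers measure 114 mm over their backs; the gripper's body (76 mm by 85 mm) begins 54 mm behind the grasp point. The pads swing forward as they close: fully open they stand 13 mm farther back than shut.
Start: joints at [-1.399, 0.053, 1.613, -0, 1.476, -0.119], TCP at [0.179, -0.599, 0.304] pointing down, gripper open.
Joint ranges: [-3.01, 3.01], [-1.01, 2.22], [0.06, 2.58], [-1.02, 4.17], [0.09, 2.62], [-3.14, 3.14]. Speed limits (rad/s): [2.57, 2.57, 3.14, 3.14, 3.14, 3.14].

### API

Orientations are given as a rotation vector (axis times angle).
In Python, from station import status, imaging, order gives the robot as it stands.
- The arm moves only by the tool arm_command, never from a script. Its argument "increments" is a list of rows, each an object with "slide": the shift along the tool's x, y, z in m, a list of three; "spin": the turn about the tool's z in degrees; "gripper": the opening, from -1 (shut) to 1 (fully open). In form: [{"slide": [x, y, z], "spin": spin, "gripper": gripper}, ...]. A call has 1 to 8 rows; each row is the pose to reach, as a shift and turn from the pose commanded when the call began, along the tool's axes at that moment; what a row does not reach only later rows make up. A row lasts 1/12 s, in which the tool goes at most 41.7 mm and 7.16 degrees, less where a joint would pass 70% of its speed; a pose out of reach is approached as far as the arm can. A call with a gripper value outside its range is refused whole. The fingers move at their own pace and stop on an object; "newtons" is the grip in N (left out, the last holds). Time passes only in rows, so rows that repeat a pose let the fingers close. It gives the time, the measured TCP pose, the force, the opening and the grip force at its end, in the units of the state.
- status.get_obs(): the state, without advancing time (a new reading comes with each control period).
- imaging.get_image(name): name is "side" or "top" or "wrist"; returns a dict with "frame" (400x640x3 uint8, red, green, blue), "vfov" (degrees; the focal length in pixels is half the picture's height over the tangent of half this angle, whatever the lens; pixels are square), "cx", "cy" (the principal point, pixels), "view" (4x4, takes a point from world to camera coordinates); the wrist camera has in their place "mount" (4x4, takes a point from camera to tool coordinates, whose origin is the TCP and whose axes are the flange's). Camera axes: x right, y up, looking along -z (the intrinsics and any distortion apply to the point x, -y, -z); pixel columns grow to the right and rows downward; lengths in m; the calibration is good to about 2 mm. A picture is of the moment at which its call begins: read the wrist's pose just before it. There is no depth.
- order.finish_job(): hands the job in; it is judged then, once.
The state is a dict: "t": time; "q": joint angles; "dq": joint speeds; "effort": joint torques, N m; "tool_pos": TCP position; "tool_rot": TCP orientation; "contact_force": force on the tool from outside, world axes, zero at the start; "wrist_torque": the same for the moment, N m; "opening": finger opening in m; "grip_force": force on a finger pad.
Only numpy, scipy, OpenCV 4.12 (cv2) and the standard library are available. Lean on these libraries where they do the work, as an engineer would, in place of code of your own. Each camera call takes 0.05 s, during which the arm holds its last target. There are 200 camera calls.

### The job

Get this painting place ready: take the stack of paint pots down from the palette and stand each pot upright, wholly on the round mat of its own colour, and slide the emptied white palette flat along the table under the bar of its black holder, fully home against the stop. Knock nothing over, and leave the water cup and the standing paint tube where they are.

Things in the scene. Friction and masses are not known exactly. Their poses are not given: they have to be found in the camera images.
- yellow_pot: yellow paint pot, a plain upright closed cylinder, diameter 32 mm, height 34 mm, yellow lid and white side with a yellow band; at the start it stands on top of the red pot. Origin: centre of its underside, z up.
- red_pot: red paint pot, a plain upright closed cylinder, diameter 48 mm, height 36 mm, red lid and white side with a red band; at the start it stands on top of the blue pot, under the yellow one. Origin: centre of its underside, z up.
- blue_pot: blue paint pot, a plain upright closed cylinder, diameter 66 mm, height 40 mm, blue lid and white side with a blue band; at the start it stands on the palette, about 30 mm from the palette's centre towards its +x end. Origin: centre of its underside, z up.
- palette: loose white flat plate on the table, 140 mm long (x) by 84 wide (y) by 8 thick, 0.2 kg. Black upright grip block near its -x end: 26 mm (x) by 22 mm (y), centred at x = -55 mm, y = 0, top 40 mm above the underside. Small dabs beside it are only colour. Origin: centre of the underside; x points from the block to the plain end, which enters the holder first.
- yellow_mat: flat round yellow mat, diameter 62 mm, 4 mm thick, fixed to the table; the place of the yellow pot (diameter 32 mm). Origin: centre of its underside, on the table; its top is 4 mm higher.
- red_mat: flat round red mat, diameter 78 mm, 4 mm thick, fixed to the table; the place of the red pot (diameter 48 mm). Origin: centre of its underside, on the table; its top is 4 mm higher.
- blue_mat: flat round blue mat, diameter 96 mm, 4 mm thick, fixed to the table; the place of the blue pot (diameter 66 mm). Origin: centre of its underside, on the table; its top is 4 mm higher.
- holder: black holder fixed to the table, no floor. Origin: on the table, where the palette's origin is when home (same x direction); x = insertion direction, open end at -x. Two rails 12 mm wide, 16 high, 100 apart inside, x = -11 to 84 mm. Stop face at x = 72. Aluminium bar across (124 mm) at x = 25 to 45, underside 16 mm, top 24 mm high. The grip block stays outside, before the bar.
- water_cup: clear plastic water cup, loose, diameter 72 mm at the rim, 85 mm high; not part of the work. Origin: centre of its underside.
- paint_tube: dark paint tube with a green band standing on its black cap, loose, diameter 38 mm, 118 mm high; not part of the work. Origin: centre of its underside.
Not all that is in view belongs to the job. Several things look just like the red_mat: the one meant starts farthest from the robot's base.

How it is judged:
By the outcome, as a careful person would: the job done as asked, in the order asked, and still so for the second after the job is handed in, with the robot touching nothing.
It also fails if it takes over 115 s, if anything falls off the work surface, if the arm or the gripper's body presses on something with over 40 N, if the wrist force passes 120 N, or if a joint passes its speed limit or range.

## Working session

There is one attempt and no reset: what is moved stays moved. The work goes in short steps, Python scripts to look and compute and a tool call to move; the robot and the scene stay as the last step left them, time stands still between calls to the robot, and variables do not carry over. Pictures are saved under pics/ and viewed, at most 14 in all, crops included, and the job is handed in when it is done.

Besides the shell and the picture viewer there is one more tool, called after "Emit:" as name(argument=value, ...), one argument or row to a line, values as JSON. arm_command: Moves the arm, as the interface text tells. Its arguments: {"type":"object","properties":{"increments":{"type":"array","items":{"type":"object","properties":{"slide":{"type":"array","items":{"type":"number"}},"spin":{"type":"number"},"gripper":{"type":"number"}}}},"newtons":{"type":"number"}},"required":["increments"]}

```bash
mkdir -p pics; cat > h.py <<'E'
from station import status, imaging, order
import numpy as np, cv2
from scipy.spatial.transform import Rotation as R
def save(im,n): cv2.imwrite('pics/'+n,cv2.cvtColor(im,cv2.COLOR_RGB2BGR))
def cam(name):
    o=status.get_obs(); d=imaging.get_image(name)
    f=200/np.tan(np.radians(d['vfov'])/2)
    if name=='wrist':
        T=np.eye(4);T[:3,:3]=R.from_rotvec(o['tool_rot']).as_matrix();T[:3,3]=o['tool_pos']
        W=T@np.array(d['mount'])
    else: W=np.linalg.inv(np.array(d['view']))
    d.update(f=f,W=W); return d
def ray(d,u,v,z):
    k=np.array([(u-d['cx'])/d['f'],-(v-d['cy'])/d['f'],-1.])
    w=d['W'][:3,:3]@k; c=d['W'][:3,3]
    return c+w*(z-c[2])/w[2]
E
python3 - <<'E'
from h import *
for n in('top','side','wrist'):
    d=cam(n); save(d['frame'],n+'0.png'); print({k:v for k,v in d.items() if k not in('frame','W')}); print(d['W'].round(3))
print(status.get_obs())
E
```

```text
{'vfov': 57.64748623523446, 'cx': 317.97448558833236, 'cy': 201.69037138894205, 'view': array([[-0.00650347, -0.99967629, -0.0245972 ,  0.02653292],
       [ 0.98452344, -0.01070897,  0.17492547, -0.62139402],
       [-0.17513226, -0.0230789 ,  0.98427438, -0.85610655],
       [ 0.        ,  0.        ,  0.        ,  1.        ]]), 'f': np.float64(363.44181414788306)}
[[-0.007  0.985 -0.175  0.462]
 [-1.    -0.011 -0.023  0.   ]
 [-0.025  0.175  0.984  0.952]
 [ 0.     0.     0.     1.   ]]
{'vfov': 50.25821769194397, 'cx': 320.7832069556561, 'cy': 201.31420709118436, 'view': array([[-0.709514  , -0.70467034,  0.00544113,  0.42590653],
       [ 0.48903678, -0.48680955,  0.72378139, -0.35180622],
       [-0.50737848,  0.51619394,  0.6900079 , -0.77813906],
       [ 0.        ,  0.        ,  0.        ,  1.        ]]), 'f': np.float64(426.39022658760064)}
[[-0.71   0.489 -0.507  0.079]
 [-0.705 -0.487  0.516  0.531]
 [ 0.005  0.724  0.69   0.789]
 [ 0.     0.     0.     1.   ]]
{'vfov': 69.48626537353798, 'cx': 317.9224170830413, 'cy': 204.86095447352722, 'mount': array([[-1.69702305e-
[... 481 characters left out ...]
]
{'t': 0.15, 'q': array([-1.39901120e+00,  5.32441176e-02,  1.61402125e+00, -1.65848049e-05,
        1.47603263e+00, -1.19015029e-01]), 'dq': array([ 8.00060960e-04, -1.53410448e-03, -1.67907756e-03, -2.40184799e-04,
       -1.07144951e-03, -5.39058002e-05]), 'effort': array([ 7.17224830e-04, -3.94241917e+01, -3.70720875e+01, -1.22221109e-04,
        4.65943056e-03, -9.35082284e-06]), 'tool_pos': array([ 0.17912004, -0.59837452,  0.30289574]), 'tool_rot': array([-3.10675592e+00, -4.54935541e-01,  9.65419969e-05]), 'contact_force': array([ 0.62212088,  0.02060059, -0.27721487]), 'wrist_torque': array([-0.03577014,  0.00215599,  0.0021913 ]), 'grip_force': 0.0, 'opening': 0.08534859652687199}
```

View pics/top0.png

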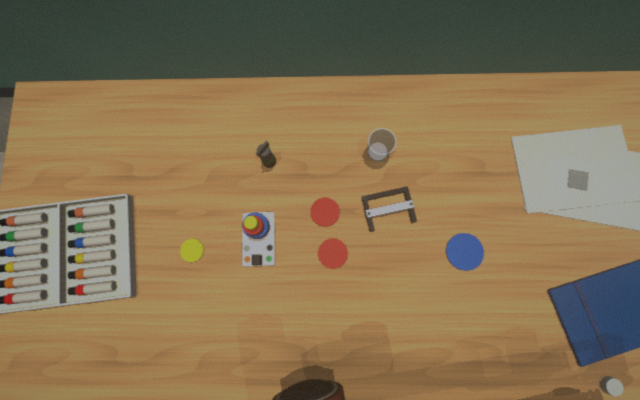

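View pics/side0.png

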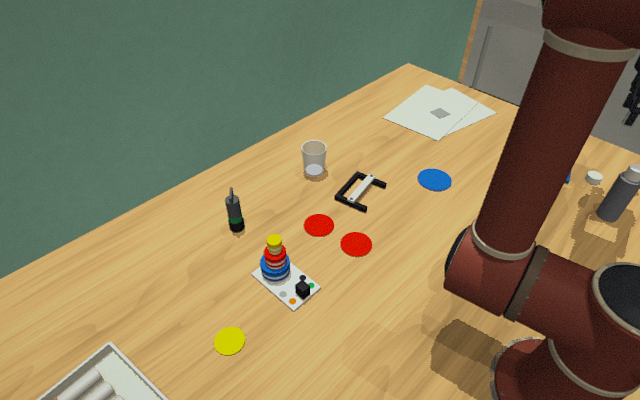

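Top view: yellow mat (191,250), stack (256,226) on the palette with its block at (257,260), blue mat (465,252), holder (389,208), cup (380,145), tube (266,155). The two red mats are at (325,212) and (333,253). The upper one looks farther from the base, so I'll measure and crop to confirm.

```bash
cat >> h.py <<'E'
def blobs(fr,col,box=None,amin=30):
    h=cv2.cvtColor(fr,cv2.COLOR_RGB2HSV); H,S,V=[h[...,i].astype(int) for i in range(3)]
    m={'red':((H<6)|(H>174))&(S>170)&(V>90),'yellow':(H>24)&(H<36)&(S>170)&(V>90),'blue':(H>98)&(H<125)&(S>150)&(V>60),
       'white':(S<50)&(V>120),'black':(V<55)}[col].astype(np.uint8)
    if box: 
        k=np.zeros_like(m); k[box[1]:box[3],box[0]:box[2]]=1; m&=k
    cs,_=cv2.findContours(m,cv2.RETR_EXTERNAL,cv2.CHAIN_APPROX_NONE)
    return sorted([c for c in cs if cv2.contourArea(c)>amin],key=cv2.contourArea,reverse=True)
def circ(d,c,z):
    P=np.array([ray(d,u,v,z) for u,v in c[:,0,:]])[:,:2]
    A=np.c_[2*P,np.ones(len(P))]; s=np.linalg.lstsq(A,(P**2).sum(1),rcond=None)[0]
    return s[:2].round(4), round(2000*np.sqrt(s[2]+s[0]**2+s[1]**2),1)
E
python3 - <<'E'
from h import *
for n,box in(('top',(150,100,500,300)),('side',(190,100,460,370))):
    d=cam(n); fr=d['frame']
    print(n)
    for c in('red','yellow','blue'):
        for b in blobs(fr,c,box):
            e=cv2.minEnclosingCircle(b); print(c,np.round(e[0]),cv2.contourArea(b),circ(d,b,.004),'r',np.hypot(*circ(d,b,.004)[0]).round(3),
              'lid',{'red':circ(d,b,.084),'yellow':circ(d,b,.118),'blue':circ(d,b,.048)}[c])
    if n=='top':
        for c,z,bx in(('white',.008,(230,200,285,280)),('white',.024,(355,185,420,235)),('black',.016,(355,180,425,240)),('black',.04,(245,248,270,270))):
            for b in blobs(fr,c,bx)[:2]:
                r=cv2.minAreaRect(b); q=cv2.boxPoints(r); print(c,z,[ray(d,u,v,z)[:2].round(4).tolist() for u,v in q], ray(d,*r[0],z)[:2].round(4))
        for u,v in((266,163),(377,151)): print('loose',ray(d,u,v,0))
        save(cv2.resize(fr[130:280,170:490],None,fx=2.5,fy=2.5,interpolation=2),'crop1.png')
E
```

```text
top
yellow [191. 250.] 353.5 (array([0.5064, 0.3535]), np.float64(55.6)) r 0.618 lid (array([0.501, 0.311]), np.float64(48.9))
white 0.008 [[0.6045, 0.223], [0.6037, 0.1383], [0.4661, 0.1362], [0.4667, 0.2188]] [0.5344 0.179 ]
white 0.024 [[0.6051, -0.0998], [0.6302, -0.2206], [0.6094, -0.2239], [0.5845, -0.1036]] [ 0.6073 -0.1619]
loose [0.73992746 0.16327271 0.        ]
loose [ 0.76957104 -0.13892266  0.        ]
side
red [356. 244.] 545.5 (array([ 0.4926, -0.0118]), np.float64(73.1)) r 0.493 lid (array([0.4505, 0.0435]), np.float64(65.7))
red [318. 225.] 475.5 (array([0.6009, 0.007 ]), np.float64(72.9)) r 0.601 lid (array([0.5477, 0.0604]), np.float64(65.4))
red [274. 253.] 159.5 (array([0.6076, 0.1472]), np.float64(45.5)) r 0.625 lid (array([0.5538, 0.1863]), np.float64(40.9))
yellow [229. 341.] 662.5 (array([0.5036, 0.3556]), np.float64(60.0)) r 0.616 lid (array([0.442, 0.381]), np.float64(51.3))
yellow [274. 241.] 130.5 (array([0.6424, 0.1214]), np.float64(37.6)) r 0.654 lid (array([0.5606, 0.1808]), np.float64(32.1))
blue [434. 180.] 519.5 (array([ 0.4952, -0.3496]), np.float64(90.4)) r 0.606 lid (array([ 0.4719, -0.3002]), np.float64(85.3))
blue [275. 264.] 207.0 (array([0.5853, 0.1662]), np.float64(61.4)) r 0.608 lid (array([0.5569, 0.1866]), np.float64(58.0))
```

View pics/crop1.png

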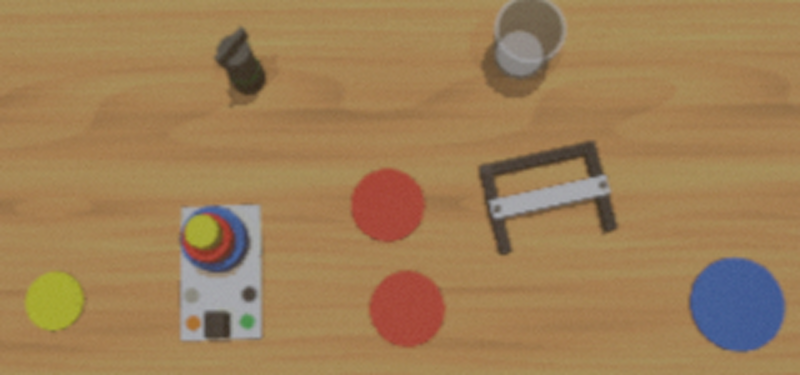

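Of the red mats, (318,225) in the side view (top (325,212), r≈0.60 m) is farther out than (356,244) (top (333,253), r≈0.49 m). The crop confirms they look alike, so the target is the upper one, at about (0.601, 0.007). I'm moving towards the stack now and turning the tool to yaw 180°.

Emit:
arm_command(
  increments=[
    {"slide": [0.1, -0.11, 0], "spin": -28, "gripper": 1},
    {"slide": [0.22, -0.24, 0], "spin": -54, "gripper": 1},
    {"slide": [0.22, -0.24, 0], "spin": -54, "gripper": 1},
    {"slide": [0.22, -0.24, 0], "spin": -54, "gripper": 1},
    {"slide": [0.22, -0.24, 0], "spin": -54, "gripper": 1},
    {"slide": [0.22, -0.24, 0], "spin": -54, "gripper": 1},
    {"slide": [0.22, -0.24, 0], "spin": -54, "gripper": 1},
    {"slide": [0.22, -0.24, 0], "spin": -54, "gripper": 1},
  ],
)

```text
t: 0.92
tool_pos: [0.3217, -0.3033, 0.3038]
tool_rot: [2.558, 1.824, 0.001]
contact_force: [0.3, -0.7, -0.1]
opening: 0.0858
grip_force: 0.0
```

```bash
cat >> h.py <<'E'
def go(x,y,z,yaw=None):
    o=status.get_obs(); M=R.from_rotvec(o['tool_rot']).as_matrix(); p=o['tool_pos']
    cy=np.degrees(np.arctan2(M[1,0],M[0,0])); s=0 if yaw is None else -((yaw-cy+180)%360-180)
    print('t',round(o['t'],2),'pos',p.round(4),'yaw',cy.round(2),'q6',o['q'][5].round(2),'Fz',o['contact_force'].round(1),'open',round(o['opening'],4),'-> slide',(M.T@(np.array([x,y,z])-p)).round(4),'spin',np.round(s,2))
E
python3 -c "
from h import *
go(.56,.18,.30,180)"
```

```text
t 0.92 pos [ 0.3217 -0.3033  0.3038] yaw 70.99 q6 -0.59 Fz [ 0.3 -0.7 -0.1] open 0.0858 -> slide [0.5346 0.0679 0.004 ] spin -109.01
```

Emit:
arm_command(
  increments=[
    {"slide": [0.27, 0.035, 0], "spin": -55},
    {"slide": [0.27, 0.035, 0], "spin": -55},
    {"slide": [0.27, 0.035, 0], "spin": -55},
    {"slide": [0.27, 0.035, 0], "spin": -55},
    {"slide": [0.27, 0.035, 0], "spin": -55},
    {"slide": [0.27, 0.035, 0], "spin": -55},
    {"slide": [0.27, 0.035, 0], "spin": -55},
    {"slide": [0.27, 0.035, 0], "spin": -55},
  ],
)

```text
validation failed for argument at $.in...
```

```bash
python3 -c "
from h import *
go(.56,.18,.30,180)"
```

```text
t 0.92 pos [ 0.3217 -0.3033  0.3038] yaw 70.99 q6 -0.59 Fz [ 0.3 -0.7 -0.1] open 0.0858 -> slide [0.5346 0.0679 0.004 ] spin -109.01
```

Every row needs a gripper value.

Emit:
arm_command(
  increments=[
    {"slide": [0.27, 0.035, 0], "spin": -55, "gripper": 1},
    {"slide": [0.27, 0.035, 0], "spin": -55, "gripper": 1},
    {"slide": [0.27, 0.035, 0], "spin": -55, "gripper": 1},
    {"slide": [0.27, 0.035, 0], "spin": -55, "gripper": 1},
    {"slide": [0.27, 0.035, 0], "spin": -55, "gripper": 1},
    {"slide": [0.27, 0.035, 0], "spin": -55, "gripper": 1},
    {"slide": [0.27, 0.035, 0], "spin": -55, "gripper": 1},
    {"slide": [0.27, 0.035, 0], "spin": -55, "gripper": 1},
  ],
)

```text
t: 1.58
tool_pos: [0.4446, -0.059, 0.3039]
tool_rot: [-1.418, -2.803, -0.002]
contact_force: [-0.3, -0.5, -0.2]
opening: 0.0853
grip_force: 0.0
```

```bash
python3 -c "
from h import *
go(.56,.18,.30,180)"
```

```text
t 1.58 pos [ 0.4446 -0.059   0.3039] yaw 126.32 q6 -0.93 Fz [-0.3 -0.5 -0.2] open 0.0853 -> slide [0.1242 0.2345 0.0043] spin -53.68
```

Emit:
arm_command(
  increments=[
    {"slide": [0.124, 0.234, 0.004], "spin": -53.7, "gripper": 1},
    {"slide": [0.124, 0.234, 0.004], "spin": -53.7, "gripper": 1},
    {"slide": [0.124, 0.234, 0.004], "spin": -53.7, "gripper": 1},
    {"slide": [0.124, 0.234, 0.004], "spin": -53.7, "gripper": 1},
    {"slide": [0.124, 0.234, 0.004], "spin": -53.7, "gripper": 1},
    {"slide": [0.124, 0.234, 0.004], "spin": -53.7, "gripper": 1},
    {"slide": [0.124, 0.234, 0.004], "spin": -53.7, "gripper": 1},
    {"slide": [0.124, 0.234, 0.004], "spin": -53.7, "gripper": 1},
  ],
)

```text
t: 2.25
tool_pos: [0.5621, 0.1779, 0.2993]
tool_rot: [-0.003, -3.141, -0.001]
contact_force: [-0.6, -0.0, -0.8]
opening: 0.0853
grip_force: 0.0
```

```bash
python3 -c "
from h import *
d=cam('wrist'); save(d['frame'],'w1.png')
for c,z in(('yellow',.118),('red',.084),('blue',.048)):
    for b in blobs(d['frame'],c): print(c,cv2.boundingRect(b),circ(d,b,z),circ(d,b,.004))
go(.56,.18,.16,180)"
```

```text
yellow (437, 104, 50, 52) (array([0.4977, 0.3002]), np.float64(41.6)) (array([0.5038, 0.3553]), np.float64(60.4))
yellow (303, 197, 33, 23) (array([0.5662, 0.1782]), np.float64(23.2)) (array([0.6034, 0.178 ]), np.float64(33.8))
red (130, 91, 64, 65) (array([0.4931, 0.0294]), np.float64(58.3)) (array([ 0.4956, -0.0123]), np.float64(74.7))
red (161, 181, 58, 54) (array([0.5776, 0.0449]), np.float64(58.5)) (array([0.6038, 0.0075]), np.float64(74.9))
red (299, 167, 45, 40) (array([0.5584, 0.1815]), np.float64(40.9)) (array([0.5792, 0.1823]), np.float64(52.3))
blue (342, 176, 8, 27) (array([0.5663, 0.2024]), np.float64(25.0)) (array([0.5775, 0.2056]), np.float64(28.4))
blue (294, 171, 8, 29) (array([0.5636, 0.1683]), np.float64(34.0)) (array([0.5745, 0.1669]), np.float64(38.6))
t 2.3 pos [0.5617 0.1765 0.2993] yaw 179.83 q6 -1.39 Fz [-0.4  0.7  0.3] open 0.0854 -> slide [0.0016 0.0035 0.1393] spin -0.17
```

View pics/w1.png

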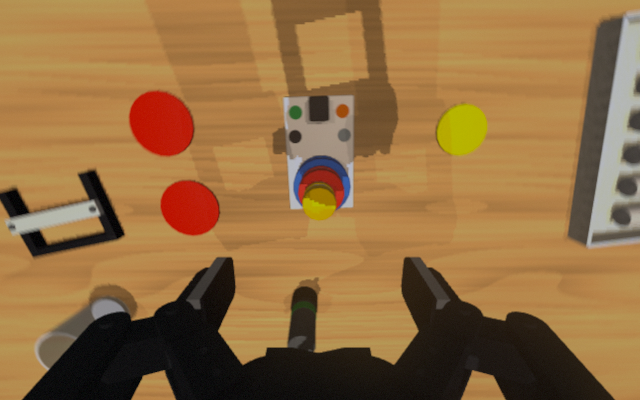

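Wrist view: yellow lid around (320,204), half in shadow, with the red and blue lids behind it. The palette's block is at (319,107), and the target red mat is at (190,208), farther out than the other at (162,124). I'll refine the lid with a mask that tolerates the shadow.

```bash
python3 -c "
from h import *
d=cam('wrist'); fr=d['frame']
for v in range(176,226,3): print(v,fr[v,320],end=' ')
print()
print(ray(d,319.5,203.5,.118))
h=cv2.cvtColor(fr,cv2.COLOR_RGB2HSV); m=((h[...,0]>14)&(h[...,0]<36)&(h[...,1]>225)).astype(np.uint8); m[:170]=0;m[230:]=0;m[:,:290]=0;m[:,350:]=0
for c in cv2.findContours(m,0,1)[0]:
  if cv2.contourArea(c)>50: print(cv2.boundingRect(c),circ(d,c,.118))
s=cam('side')
for b in blobs(s['frame'],'red',(250,220,300,300)): print(cv2.boundingRect(b))
save(cv2.resize(s['frame'][215:315,215:335],None,fx=5,fy=5,interpolation=0),'s1.png')
"
```

```text
176 [147  35  24] 179 [147  32  18] 182 [100  59  20] 185 [107  87  39] 188 [113  84   8] 191 [160 120   0] 194 [158 120   0] 197 [157 120   0] 200 [157 118   0] 203 [168 150   0] 206 [184 169   0] 209 [183 166   0] 212 [184 155   0] 215 [185 154   0] 218 [184 152   0] 221 [184 147  64] 224 [186 153  87] 
[0.56191969 0.17841043 0.118     ]
(304, 188, 34, 33) (array([0.5625, 0.1796]), np.float64(30.3))
(264, 246, 22, 17)
```

View pics/s1.png

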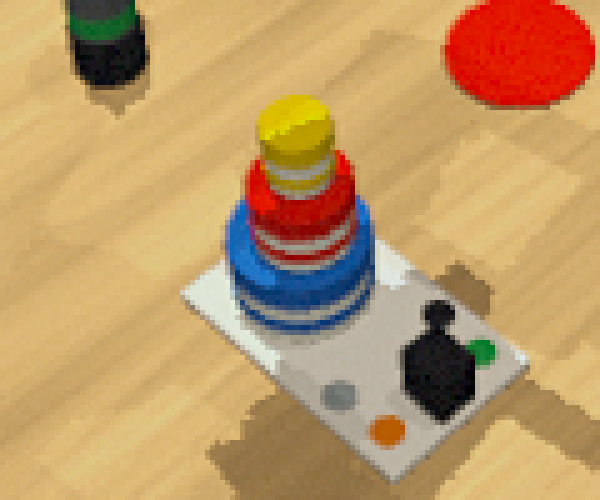

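The side crop shows the stack upright and roughly concentric. The yellow lid is at (0.562, 0.180), at the expected height and with a fitted diameter of about 31 mm. Going down to grip the yellow pot.

Emit:
arm_command(
  increments=[
    {"slide": [-0.001, 0.0035, 0.03], "spin": 0, "gripper": 1},
    {"slide": [-0.001, 0.0035, 0.07], "spin": 0, "gripper": 1},
    {"slide": [-0.001, 0.0035, 0.1], "spin": 0, "gripper": 0.4},
    {"slide": [-0.001, 0.0035, 0.125], "spin": 0, "gripper": 0.2},
    {"slide": [-0.001, 0.0035, 0.138], "spin": 0, "gripper": 0.2},
    {"slide": [-0.001, 0.0035, 0.138], "spin": 0, "gripper": 0.2},
    {"slide": [-0.001, 0.0035, 0.138], "spin": 0, "gripper": 0.0},
    {"slide": [-0.001, 0.0035, 0.138], "spin": 0, "gripper": -0.1},
  ],
  newtons=30,
)

```text
t: 3.07
tool_pos: [0.5638, 0.178, 0.1643]
tool_rot: [0.019, 3.138, 0.001]
contact_force: [-0.1, 1.2, -0.1]
opening: 0.0387
grip_force: 0.0
```

Emit:
arm_command(
  increments=[
    {"slide": [0, 0, 0], "spin": 0, "gripper": -0.2},
    {"slide": [0, 0, 0], "spin": 0, "gripper": -0.3},
    {"slide": [0, 0, 0], "spin": 0, "gripper": -0.5},
    {"slide": [0, 0, 0], "spin": 0, "gripper": -1},
    {"slide": [0, 0, 0], "spin": 0, "gripper": -1},
    {"slide": [0, 0, 0], "spin": 0, "gripper": -1},
  ],
)

```text
t: 3.57
tool_pos: [0.564, 0.1784, 0.1648]
tool_rot: [0.017, 3.137, 0.001]
contact_force: [-0.0, 0.2, 6.3]
opening: 0.031
grip_force: 30.1
```

```bash
python3 -c "
from h import *
go(.505,.355,.20,180)"
```

```text
t 3.57 pos [0.564  0.1784 0.1648] yaw 179.36 q6 -1.38 Fz [-0.   0.2  6.3] open 0.031 -> slide [ 0.0608  0.176  -0.0353] spin -0.64
```

Emit:
arm_command(
  increments=[
    {"slide": [0, 0, -0.01], "spin": 0, "gripper": -1},
    {"slide": [0, 0, -0.03], "spin": 0, "gripper": -1},
    {"slide": [0, 0, -0.06], "spin": 0, "gripper": -1},
    {"slide": [0, 0, -0.06], "spin": 0, "gripper": -1},
  ],
)

```text
t: 3.9
tool_pos: [0.5651, 0.1787, 0.229]
tool_rot: [0.017, 3.131, 0.003]
contact_force: [1.9, 0.1, 0.6]
opening: 0.0311
grip_force: 29.8
```

```bash
python3 -c "
from h import *
go(.505,.355,.20,180)
d=cam('side'); save(cv2.resize(d['frame'][120:350,190:430],None,fx=2.5,fy=2.5),'s2.png')
t=cam('top'); fr=t['frame']
h=cv2.cvtColor(fr,cv2.COLOR_RGB2HSV); H,S=h[...,0].astype(int),h[...,1]
for n,m,zz in(('y',(H>24)&(H<36)&(S>150),.004),('r',((H<6)|(H>174))&(S>140),.004),('b',(H>98)&(H<125)&(S>120),.004)):
  m=m.astype(np.uint8); m[:185]=0;m[275:]=0;m[:,:150]=0;m[:,500:]=0
  for c in cv2.findContours(m,0,1)[0]:
    if cv2.contourArea(c)>80: print(n,cv2.boundingRect(c),circ(t,c,zz))
"
```

```text
t 3.9 pos [0.5651 0.1787 0.229 ] yaw 179.37 q6 -1.38 Fz [1.9 0.1 0.6] open 0.0311 -> slide [0.0624 0.1756 0.0287] spin -0.63
y (190, 239, 14, 23) (array([0.5068, 0.3453]), np.float64(47.2))
r (318, 239, 29, 29) (array([ 0.4955, -0.0141]), np.float64(71.5))
r (311, 198, 28, 28) (array([0.604 , 0.0051]), np.float64(71.6))
b (447, 234, 36, 36) (array([ 0.4975, -0.3525]), np.float64(88.6))
```

View pics/s2.png

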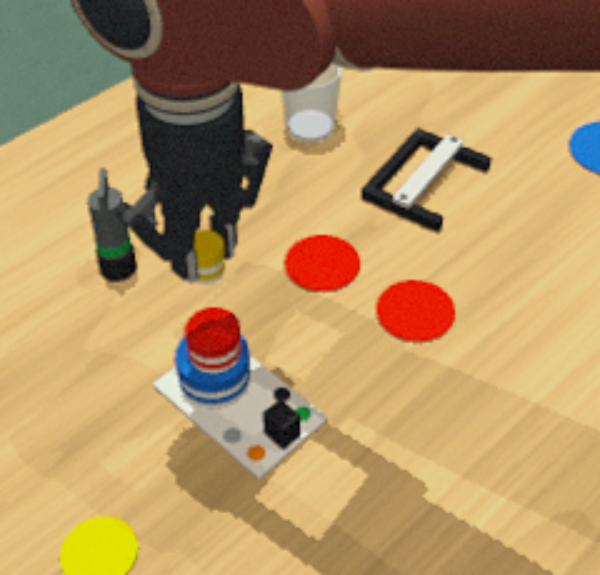

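Side view: the yellow pot is held, and red and blue still stand on the palette. Moving over the yellow mat.

Emit:
arm_command(
  increments=[
    {"slide": [0.062, 0.176, 0.0], "spin": 0, "gripper": -1},
    {"slide": [0.062, 0.176, 0.0], "spin": 0, "gripper": -1},
    {"slide": [0.062, 0.176, 0.0], "spin": 0, "gripper": -1},
    {"slide": [0.062, 0.176, 0.0], "spin": 0, "gripper": -1},
    {"slide": [0.062, 0.176, 0.03], "spin": 0, "gripper": -1},
    {"slide": [0.062, 0.176, 0.07], "spin": 0, "gripper": -1},
    {"slide": [0.062, 0.176, 0.1], "spin": 0, "gripper": -1},
    {"slide": [0.062, 0.176, 0.1], "spin": 0, "gripper": -1},
  ],
)

```text
t: 4.67
tool_pos: [0.4966, 0.3525, 0.1122]
tool_rot: [-0.016, -3.126, 0.013]
contact_force: [-1.9, -0.4, -1.7]
opening: 0.0309
grip_force: 30.0
```

Emit:
arm_command(
  increments=[
    {"slide": [0, 0, 0], "spin": 0, "gripper": -1},
    {"slide": [0, 0, 0], "spin": 0, "gripper": -1},
  ],
)

```text
t: 4.83
tool_pos: [0.503, 0.3548, 0.123]
tool_rot: [0.018, 3.141, 0.001]
contact_force: [-0.0, 0.1, -0.1]
opening: 0.0311
grip_force: 30.0
```

```bash
python3 -c "
from h import *
go(.505,.3545,.085,180)"
```

```text
t 4.83 pos [0.503  0.3548 0.123 ] yaw 179.34 q6 -1.07 Fz [-0.   0.1 -0.1] open 0.0311 -> slide [-0.0019 -0.0003  0.038 ] spin -0.66
```

Emit:
arm_command(
  increments=[
    {"slide": [-0.002, 0, 0.012], "spin": 0, "gripper": -1},
    {"slide": [-0.002, 0, 0.022], "spin": 0, "gripper": -1},
    {"slide": [-0.002, 0, 0.03], "spin": 0, "gripper": -1},
    {"slide": [-0.002, 0, 0.034], "spin": 0, "gripper": -1},
    {"slide": [-0.002, 0, 0.036], "spin": 0, "gripper": -1},
    {"slide": [-0.002, 0, 0.037], "spin": 0, "gripper": -1},
    {"slide": [-0.002, 0, 0.037], "spin": 0, "gripper": -1},
    {"slide": [-0.002, 0, 0.037], "spin": 0, "gripper": -1},
  ],
)

```text
t: 5.5
tool_pos: [0.5047, 0.3549, 0.0852]
tool_rot: [0.018, 3.141, 0.001]
contact_force: [-0.0, 0.1, -0.9]
opening: 0.0311
grip_force: 30.2
```

```bash
python3 -c "
from h import *
go(.505,.3545,.085,180)"
```

```text
t 5.5 pos [0.5047 0.3549 0.0852] yaw 179.36 q6 -1.07 Fz [-0.   0.1 -0.9] open 0.0311 -> slide [-0.0003 -0.0004  0.0002] spin -0.64
```

Emit:
arm_command(
  increments=[
    {"slide": [0, 0, 0.001], "spin": 0, "gripper": -1},
    {"slide": [0, 0, 0.001], "spin": 0, "gripper": -1},
    {"slide": [0, 0, 0.002], "spin": 0, "gripper": -1},
    {"slide": [0, 0, 0.002], "spin": 0, "gripper": -1},
  ],
)

```text
t: 5.83
tool_pos: [0.5049, 0.3551, 0.0848]
tool_rot: [0.017, 3.141, 0.0]
contact_force: [-4.6, -3.0, 8.8]
opening: 0.0311
grip_force: 31.1
```

Emit:
arm_command(
  increments=[
    {"slide": [0, 0, -0.001], "spin": 0, "gripper": -1},
    {"slide": [0, 0, -0.001], "spin": 0, "gripper": 0.0},
    {"slide": [0, 0, -0.001], "spin": 0, "gripper": 0.2},
    {"slide": [0, 0, -0.001], "spin": 0, "gripper": 0.3},
    {"slide": [0, 0, -0.01], "spin": 0, "gripper": 0.4},
    {"slide": [0, 0, -0.03], "spin": 0, "gripper": 0.4},
    {"slide": [0, 0, -0.06], "spin": 0, "gripper": 1},
    {"slide": [0, 0, -0.09], "spin": 0, "gripper": 1},
  ],
)

```text
t: 6.5
tool_pos: [0.5037, 0.3543, 0.1731]
tool_rot: [-0.018, -3.139, 0.002]
contact_force: [0.2, 0.1, 0.5]
opening: 0.0818
grip_force: 0.0
```

```bash
cat >> h.py <<'E'
def lids(name,box,specs):
    d=cam(name); h=cv2.cvtColor(d['frame'],cv2.COLOR_RGB2HSV); H,S,V=[h[...,i].astype(int) for i in range(3)]
    for c,z,off in specs:
        m={'y':(H>14)&(H<36)&(S>225),'r':((H<7)|(H>173))&(S>190),'b':(H>98)&(H<125)&(S>140)}[c].astype(np.uint8)
        k=np.zeros_like(m);k[box[1]:box[3],box[0]:box[2]]=1;m&=k
        for b in cv2.findContours(m,0,1)[0]:
            if cv2.contourArea(b)>60: print(name,c,cv2.boundingRect(b),circ(d,cv2.convexHull(b),z))
    return d
E
python3 -c "
from h import *
go(.562,.18,.26,180)
d=lids('side',(190,200,320,370),[('y',.004,0),('y',.038,0),('r',.084,0),('b',.048,0)])
save(cv2.resize(d['frame'][220:370,190:340],None,fx=4,fy=4),'s3.png')"
```

```text
t 6.5 pos [0.5037 0.3543 0.1731] yaw 179.36 q6 -1.07 Fz [0.2 0.1 0.5] open 0.0818 -> slide [-0.06   -0.1738 -0.0868] spin -0.64
side y (214, 325, 31, 30) (array([0.505, 0.355]), np.float64(62.5))
side y (214, 325, 31, 30) (array([0.4866, 0.3626]), np.float64(59.8))
side r (265, 243, 21, 20) (array([0.5552, 0.1838]), np.float64(49.3))
side b (260, 255, 30, 22) (array([0.557 , 0.1869]), np.float64(66.7))
```

View pics/s3.png

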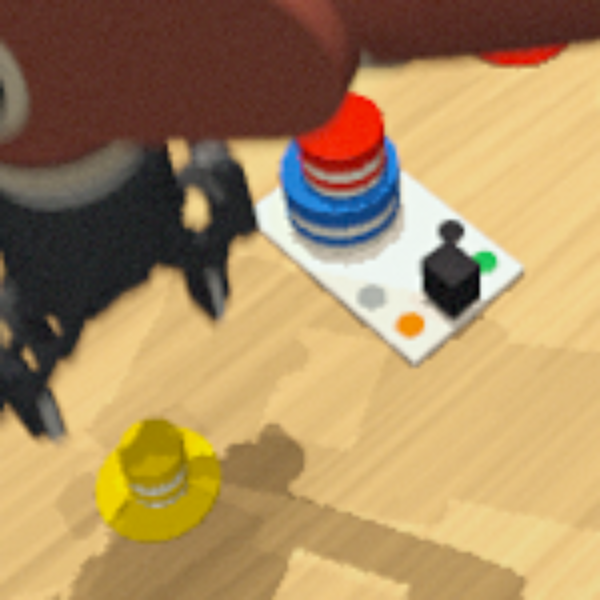

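Yellow stands upright, about centred on its mat. Going above the red pot.

Emit:
arm_command(
  increments=[
    {"slide": [-0.02, -0.04, -0.04], "spin": 0, "gripper": 1},
    {"slide": [-0.04, -0.08, -0.08], "spin": 0, "gripper": 1},
    {"slide": [-0.05, -0.12, -0.087], "spin": 0, "gripper": 1},
    {"slide": [-0.058, -0.15, -0.087], "spin": 0, "gripper": 1},
    {"slide": [-0.058, -0.168, -0.087], "spin": 0, "gripper": 1},
    {"slide": [-0.058, -0.174, -0.087], "spin": 0, "gripper": 1},
    {"slide": [-0.058, -0.174, -0.087], "spin": 0, "gripper": 1},
  ],
)

```text
t: 7.13
tool_pos: [0.5611, 0.1781, 0.2609]
tool_rot: [0.024, 3.14, 0.0]
contact_force: [-0.9, 0.0, -0.4]
opening: 0.0851
grip_force: 0.0
```

```bash
python3 -c "
from h import *
d=lids('wrist',(230,90,420,260),[('r',.084,0),('b',.048,0)])
fr=d['frame'];save(cv2.resize(fr[60:290,180:460],None,fx=2.5,fy=2.5),'w2.png')
lids('side',(230,200,320,370),[('r',.084,0),('b',.048,0)])
go(.561,.181,.128,180)"
```

```text
wrist r (297, 177, 51, 52) (array([0.5601, 0.1825]), np.float64(47.1))
wrist b (346, 185, 9, 28) (array([0.5668, 0.2037]), np.float64(27.2))
wrist b (292, 184, 9, 22) (array([0.5623, 0.162 ]), np.float64(24.1))
wrist b (302, 165, 44, 14) (array([0.5547, 0.1838]), np.float64(47.0))
side r (264, 243, 22, 20) (array([0.5561, 0.1841]), np.float64(50.3))
side r (304, 214, 16, 22) (array([0.5479, 0.0609]), np.float64(66.9))
side b (261, 255, 29, 22) (array([0.5568, 0.1864]), np.float64(67.0))
t 7.23 pos [0.5602 0.1804 0.2597] yaw 179.34 q6 -1.37 Fz [-0.3  0.2 -0. ] open 0.0856 -> slide [-0.0008  0.0005  0.1317] spin -0.66
```

View pics/w2.png

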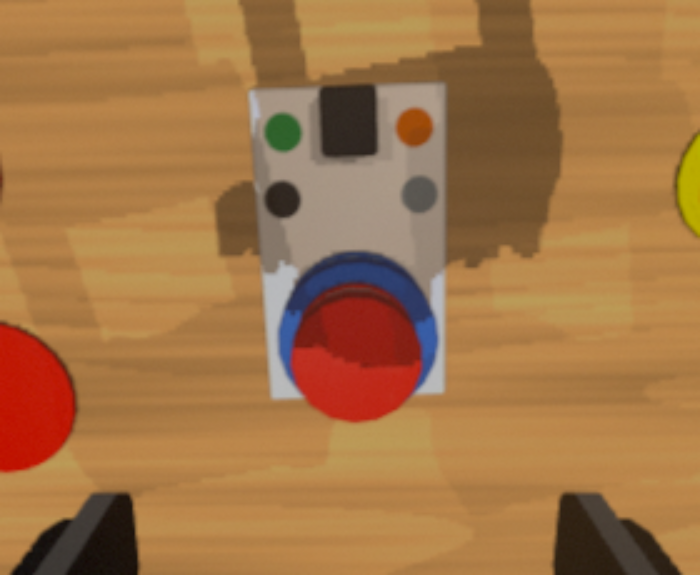

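Wrist crop: the red lid is whole in view, centred near pixel (322,203), which gives (0.560, 0.1825) and d=47 mm, matching the 48 mm given. Gripping it.

Emit:
arm_command(
  increments=[
    {"slide": [0, 0.002, 0.03], "spin": 0, "gripper": 1},
    {"slide": [0, 0.002, 0.065], "spin": 0, "gripper": 1},
    {"slide": [0, 0.002, 0.095], "spin": 0, "gripper": 0.7},
    {"slide": [0, 0.002, 0.118], "spin": 0, "gripper": 0.5},
    {"slide": [0, 0.002, 0.128], "spin": 0, "gripper": 0.5},
    {"slide": [0, 0.002, 0.132], "spin": 0, "gripper": 0.5},
    {"slide": [0, 0.002, 0.132], "spin": 0, "gripper": 0.4},
    {"slide": [0, 0.002, 0.132], "spin": 0, "gripper": 0.3},
  ],
)

```text
t: 7.9
tool_pos: [0.5613, 0.183, 0.1294]
tool_rot: [0.016, 3.139, 0.001]
contact_force: [-0.0, 0.4, 0.7]
opening: 0.0559
grip_force: 0.0
```

Emit:
arm_command(
  increments=[
    {"slide": [0, 0, 0], "spin": 0, "gripper": 0.2},
    {"slide": [0, 0, 0], "spin": 0, "gripper": 0.1},
    {"slide": [0, 0, 0], "spin": 0, "gripper": -1},
    {"slide": [0, 0, 0], "spin": 0, "gripper": -1},
    {"slide": [0, 0, 0], "spin": 0, "gripper": -1},
    {"slide": [0, 0, 0], "spin": 0, "gripper": -1},
  ],
)

```text
t: 8.4
tool_pos: [0.5619, 0.1825, 0.1304]
tool_rot: [0.018, 3.138, 0.002]
contact_force: [-0.4, 1.1, 6.3]
opening: 0.0472
grip_force: 30.9
```

Emit:
arm_command(
  increments=[
    {"slide": [0, 0, -0.01], "spin": 0, "gripper": -1},
    {"slide": [0, 0, -0.03], "spin": 0, "gripper": -1},
    {"slide": [0, 0, -0.05], "spin": 0, "gripper": -1},
    {"slide": [0, 0, -0.065], "spin": 0, "gripper": -1},
    {"slide": [0, 0, -0.07], "spin": 0, "gripper": -1},
    {"slide": [0, 0, -0.07], "spin": 0, "gripper": -1},
  ],
)

```text
t: 8.9
tool_pos: [0.5613, 0.1822, 0.2001]
tool_rot: [0.018, 3.138, 0.001]
contact_force: [-0.1, -0.1, -1.1]
opening: 0.0472
grip_force: 31.2
```

```bash
python3 -c "
from h import *
d=lids('side',(230,150,320,370),[('r',.084,0),('b',.048,0)])
go(.6025,.0065,.20,180)"
```

```text
side r (265, 221, 20, 20) (array([0.6064, 0.1448]), np.float64(53.6))
side r (304, 214, 16, 22) (array([0.5483, 0.0607]), np.float64(66.6))
side b (261, 250, 29, 27) (array([0.5584, 0.1852]), np.float64(69.7))
t 8.95 pos [0.5606 0.1821 0.1984] yaw 179.35 q6 -1.37 Fz [ 0.8  0.4 -1.3] open 0.0468 -> slide [-0.0439 -0.1751 -0.0016] spin -0.65
```

Emit:
arm_command(
  increments=[
    {"slide": [-0.008, -0.03, 0], "spin": 0, "gripper": -1},
    {"slide": [-0.016, -0.065, 0], "spin": 0, "gripper": -1},
    {"slide": [-0.026, -0.1, 0], "spin": 0, "gripper": -1},
    {"slide": [-0.035, -0.135, 0], "spin": 0, "gripper": -1},
    {"slide": [-0.042, -0.16, 0.01], "spin": 0, "gripper": -1},
    {"slide": [-0.043, -0.175, 0.03], "spin": 0, "gripper": -1},
    {"slide": [-0.043, -0.175, 0.06], "spin": 0, "gripper": -1},
    {"slide": [-0.043, -0.175, 0.08], "spin": 0, "gripper": -1},
  ],
)

```text
t: 9.62
tool_pos: [0.5998, 0.0054, 0.114]
tool_rot: [-0.021, -3.137, -0.001]
contact_force: [-0.2, 0.8, -2.1]
opening: 0.0473
grip_force: 31.4
```

Emit:
arm_command(
  increments=[
    {"slide": [0, 0, 0.008], "spin": 0, "gripper": -1},
    {"slide": [0, 0, 0.012], "spin": 0, "gripper": -1},
    {"slide": [0, 0, 0.014], "spin": 0, "gripper": -1},
    {"slide": [0, 0, 0.014], "spin": 0, "gripper": -1},
  ],
)

```text
t: 9.95
tool_pos: [0.6019, 0.0069, 0.1043]
tool_rot: [0.017, 3.141, -0.0]
contact_force: [0.4, 0.5, -0.6]
opening: 0.0471
grip_force: 31.4
```

```bash
python3 -c "
from h import *
go(.6025,.0065,.0866,180)"
```

```text
t 9.95 pos [0.6019 0.0069 0.1043] yaw 179.39 q6 -1.67 Fz [ 0.4  0.5 -0.6] open 0.0471 -> slide [-0.0006 -0.0004  0.0177] spin -0.61
```

Emit:
arm_command(
  increments=[
    {"slide": [0, 0, 0.008], "spin": 0, "gripper": -1},
    {"slide": [0, 0, 0.013], "spin": 0, "gripper": -1},
    {"slide": [0, 0, 0.016], "spin": 0, "gripper": -1},
    {"slide": [0, 0, 0.017], "spin": 0, "gripper": -1},
    {"slide": [0, 0, 0.018], "spin": 0, "gripper": -1},
    {"slide": [0, 0, 0.018], "spin": 0, "gripper": -1},
  ],
)

```text
t: 10.45
tool_pos: [0.6018, 0.0067, 0.0865]
tool_rot: [0.017, 3.141, -0.0]
contact_force: [-1.6, -0.1, 1.4]
opening: 0.0468
grip_force: 31.6
```

Light contact. Stepping down 1 mm, then releasing.

Emit:
arm_command(
  increments=[
    {"slide": [0, 0, 0.001], "spin": 0, "gripper": -1},
    {"slide": [0, 0, 0.001], "spin": 0, "gripper": -1},
    {"slide": [0, 0, 0.0], "spin": 0, "gripper": 0.3},
    {"slide": [0, 0, 0.0], "spin": 0, "gripper": 0.5},
    {"slide": [0, 0, 0.0], "spin": 0, "gripper": 0.7},
    {"slide": [0, 0, -0.01], "spin": 0, "gripper": 0.8},
    {"slide": [0, 0, -0.04], "spin": 0, "gripper": 0.9},
    {"slide": [0, 0, -0.08], "spin": 0, "gripper": 1},
  ],
)

```text
t: 11.12
tool_pos: [0.5989, 0.0069, 0.163]
tool_rot: [-0.018, -3.133, -0.001]
contact_force: [1.2, 0.5, -0.3]
opening: 0.0854
grip_force: 0.0
```

Emit:
arm_command(
  increments=[
    {"slide": [0, 0, -0.06], "spin": 0, "gripper": 1},
    {"slide": [0.02, 0.04, -0.06], "spin": 0, "gripper": 1},
    {"slide": [0.04, 0.08, -0.06], "spin": 0, "gripper": 1},
    {"slide": [0.042, 0.11, -0.06], "spin": 0, "gripper": 1},
    {"slide": [0.042, 0.14, -0.06], "spin": 0, "gripper": 1},
    {"slide": [0.042, 0.165, -0.06], "spin": 0, "gripper": 1},
    {"slide": [0.042, 0.175, -0.06], "spin": 0, "gripper": 1},
    {"slide": [0.042, 0.175, -0.06], "spin": 0, "gripper": 1},
  ],
)

```text
t: 11.78
tool_pos: [0.5613, 0.1839, 0.2265]
tool_rot: [0.013, 3.141, 0.0]
contact_force: [-0.3, -0.2, -0.2]
opening: 0.0853
grip_force: 0.0
```

```bash
python3 -c "
from h import *
d=lids('wrist',(100,50,420,280),[('b',.048,0),('r',.04,0)])
save(d['frame'],'w3.png')
go(.56,.181,.09,180)"
```

```text
wrist b (281, 172, 71, 68) (array([0.564 , 0.1826]), np.float64(63.7))
wrist r (112, 196, 81, 68) (array([0.5911, 0.0236]), np.float64(74.9))
wrist r (100, 85, 58, 82) (array([0.4929, 0.0126]), np.float64(67.5))
t 11.83 pos [0.5615 0.1825 0.2262] yaw 179.46 q6 -1.37 Fz [ 0.  -0.4 -0.8] open 0.0853 -> slide [ 0.0015 -0.0015  0.1362] spin -0.54
```

View pics/w3.png

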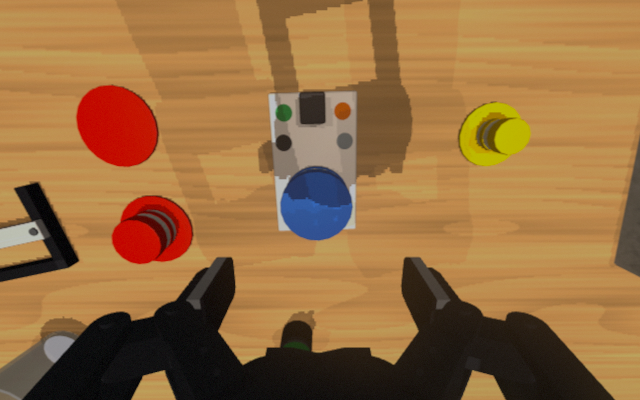

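Wrist view: red stands on its mat at (150,235) and yellow on its own at (500,135). The blue lid is centred near (316,204), at (0.564, 0.1826) with d=64 mm, close to the 66 mm given. Gripping blue.

Emit:
arm_command(
  increments=[
    {"slide": [-0.002, 0, 0.03], "spin": 0, "gripper": 1},
    {"slide": [-0.002, 0, 0.065], "spin": 0, "gripper": 1},
    {"slide": [-0.002, 0, 0.1], "spin": 0, "gripper": 1},
    {"slide": [-0.002, 0, 0.125], "spin": 0, "gripper": 1},
    {"slide": [-0.002, 0, 0.138], "spin": 0, "gripper": 1},
    {"slide": [-0.002, 0, 0.144], "spin": 0, "gripper": 1},
    {"slide": [-0.002, 0, 0.145], "spin": 0, "gripper": 1},
    {"slide": [-0.002, 0, 0.145], "spin": 0, "gripper": 0.85},
  ],
)

```text
t: 12.5
tool_pos: [0.5646, 0.1817, 0.0822]
tool_rot: [0.019, 3.139, 0.0]
contact_force: [-0.7, -0.1, 0.1]
opening: 0.079
grip_force: 0.0
```

Emit:
arm_command(
  increments=[
    {"slide": [0, 0, 0], "spin": 0, "gripper": 0.75},
    {"slide": [0, 0, 0], "spin": 0, "gripper": 0.65},
    {"slide": [0, 0, 0], "spin": 0, "gripper": 0.5},
    {"slide": [0, 0, 0], "spin": 0, "gripper": -1},
    {"slide": [0, 0, 0], "spin": 0, "gripper": -1},
    {"slide": [0, 0, 0], "spin": 0, "gripper": -1},
  ],
  newtons=35,
)

```text
t: 13.0
tool_pos: [0.5649, 0.1824, 0.0831]
tool_rot: [0.017, 3.138, 0.001]
contact_force: [0.1, -0.3, 6.8]
opening: 0.0654
grip_force: 39.6
```

Emit:
arm_command(
  increments=[
    {"slide": [0, 0, -0.01], "spin": 0, "gripper": -1},
    {"slide": [0, 0, -0.03], "spin": 0, "gripper": -1},
    {"slide": [0, 0, -0.06], "spin": 0, "gripper": -1},
    {"slide": [0, 0, -0.09], "spin": 0, "gripper": -1},
    {"slide": [0, 0, -0.11], "spin": 0, "gripper": -1},
    {"slide": [0, 0, -0.12], "spin": 0, "gripper": -1},
    {"slide": [0, 0, -0.12], "spin": 0, "gripper": -1},
  ],
)

```text
t: 13.58
tool_pos: [0.5647, 0.1824, 0.2042]
tool_rot: [0.017, 3.136, 0.002]
contact_force: [0.6, 0.1, -2.5]
opening: 0.0651
grip_force: 39.6
```

```bash
python3 -c "
from h import *
d=cam('side'); save(cv2.resize(d['frame'][100:380,180:460],None,fx=2,fy=2),'s4.png')
go(.4965,-.351,.20,180)"
```

```text
t 13.63 pos [0.5637 0.1822 0.2018] yaw 179.37 q6 -1.37 Fz [ 0.2 -1.1 -2.7] open 0.0652 -> slide [ 0.0613 -0.5339  0.0015] spin -0.63
```

View pics/s4.png

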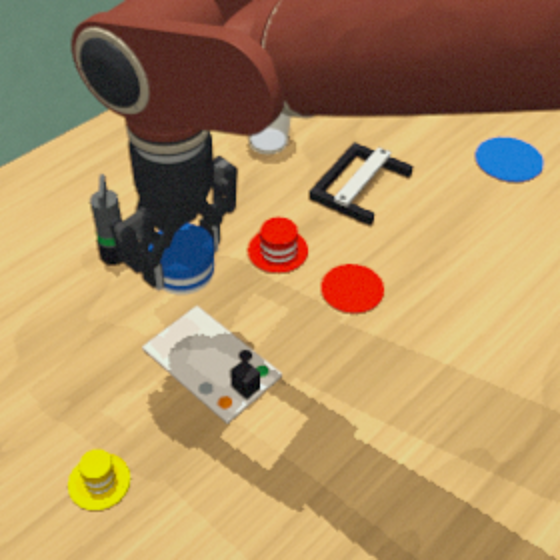

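Blue is held, the palette is empty, and red and yellow stand on their mats. Carrying blue to its mat.

Emit:
arm_command(
  increments=[
    {"slide": [0.004, -0.03, 0], "spin": 0, "gripper": -1},
    {"slide": [0.008, -0.065, 0], "spin": 0, "gripper": -1},
    {"slide": [0.012, -0.105, 0], "spin": 0, "gripper": -1},
    {"slide": [0.016, -0.145, 0], "spin": 0, "gripper": -1},
    {"slide": [0.02, -0.185, 0], "spin": 0, "gripper": -1},
    {"slide": [0.025, -0.225, 0], "spin": 0, "gripper": -1},
    {"slide": [0.03, -0.265, 0], "spin": 0, "gripper": -1},
    {"slide": [0.035, -0.305, 0], "spin": 0, "gripper": -1},
  ],
)

```text
t: 14.3
tool_pos: [0.5231, -0.1238, 0.198]
tool_rot: [-0.017, -3.137, -0.003]
contact_force: [0.8, -0.8, -2.4]
opening: 0.0653
grip_force: 39.8
```

Emit:
arm_command(
  increments=[
    {"slide": [0.004, -0.04, 0], "spin": 0, "gripper": -1},
    {"slide": [0.008, -0.08, 0], "spin": 0, "gripper": -1},
    {"slide": [0.012, -0.12, 0], "spin": 0, "gripper": -1},
    {"slide": [0.016, -0.16, 0], "spin": 0, "gripper": -1},
    {"slide": [0.02, -0.195, 0], "spin": 0, "gripper": -1},
    {"slide": [0.025, -0.22, 0], "spin": 0, "gripper": -1},
    {"slide": [0.026, -0.229, 0], "spin": 0, "gripper": -1},
    {"slide": [0.026, -0.229, 0], "spin": 0, "gripper": -1},
  ],
)

```text
t: 14.97
tool_pos: [0.4951, -0.3524, 0.1982]
tool_rot: [-0.022, -3.138, -0.004]
contact_force: [0.8, 0.6, -2.0]
opening: 0.0652
grip_force: 39.9
```

Emit:
arm_command(
  increments=[
    {"slide": [0, 0, 0.03], "spin": 0, "gripper": -1},
    {"slide": [0, 0, 0.06], "spin": 0, "gripper": -1},
    {"slide": [0, 0, 0.08], "spin": 0, "gripper": -1},
    {"slide": [0, 0, 0.095], "spin": 0, "gripper": -1},
    {"slide": [0, 0, 0.1], "spin": 0, "gripper": -1},
    {"slide": [0, 0, 0.1], "spin": 0, "gripper": -1},
    {"slide": [0, 0, 0.1], "spin": 0, "gripper": -1},
  ],
)

```text
t: 15.55
tool_pos: [0.4968, -0.3502, 0.1008]
tool_rot: [-0.016, -3.141, -0.001]
contact_force: [0.6, -0.2, -1.5]
opening: 0.0644
grip_force: 40.0
```

```bash
python3 -c "
from h import *
go(.4965,-.351,.079,180)"
```

```text
t 15.55 pos [ 0.4968 -0.3502  0.1008] yaw 179.43 q6 -2.3 Fz [ 0.6 -0.2 -1.5] open 0.0644 -> slide [ 0.0003 -0.0008  0.0218] spin -0.57
```

Emit:
arm_command(
  increments=[
    {"slide": [0, 0, 0.01], "spin": 0, "gripper": -1},
    {"slide": [0, 0, 0.016], "spin": 0, "gripper": -1},
    {"slide": [0, 0, 0.019], "spin": 0, "gripper": -1},
    {"slide": [0, 0, 0.021], "spin": 0, "gripper": -1},
    {"slide": [0, 0, 0.022], "spin": 0, "gripper": -1},
    {"slide": [0, 0, 0.022], "spin": 0, "gripper": -1},
    {"slide": [0, 0, 0.022], "spin": 0, "gripper": -1},
  ],
)

```text
t: 16.13
tool_pos: [0.4968, -0.3515, 0.0793]
tool_rot: [0.018, 3.141, -0.001]
contact_force: [-0.1, 0.3, -1.2]
opening: 0.0651
grip_force: 40.2
```

Emit:
arm_command(
  increments=[
    {"slide": [0, 0, 0.001], "spin": 0, "gripper": -1},
    {"slide": [0, 0, 0.001], "spin": 0, "gripper": -1},
    {"slide": [0, 0, 0.002], "spin": 0, "gripper": -1},
    {"slide": [0, 0, 0.002], "spin": 0, "gripper": -1},
  ],
)

```text
t: 16.47
tool_pos: [0.4971, -0.3517, 0.0792]
tool_rot: [0.017, 3.141, -0.001]
contact_force: [-4.8, 2.2, 9.4]
opening: 0.0652
grip_force: 41.2
```

Emit:
arm_command(
  increments=[
    {"slide": [0, 0, -0.001], "spin": 0, "gripper": -1},
    {"slide": [0, 0, -0.001], "spin": 0, "gripper": 0.75},
    {"slide": [0, 0, -0.001], "spin": 0, "gripper": 0.85},
    {"slide": [0, 0, -0.001], "spin": 0, "gripper": 1},
    {"slide": [0, 0, -0.001], "spin": 0, "gripper": 1},
    {"slide": [0, 0, -0.02], "spin": 0, "gripper": 1},
    {"slide": [0, 0, -0.05], "spin": 0, "gripper": 1},
    {"slide": [0, 0, -0.09], "spin": 0, "gripper": 1},
  ],
)

```text
t: 17.13
tool_pos: [0.4948, -0.3496, 0.1639]
tool_rot: [-0.018, -3.136, -0.008]
contact_force: [0.8, -1.2, -0.1]
opening: 0.0853
grip_force: 0.0
```

Emit:
arm_command(
  increments=[
    {"slide": [0, 0.01, -0.03], "spin": 0, "gripper": 1},
    {"slide": [0, 0.04, -0.06], "spin": 0, "gripper": 1},
    {"slide": [-0.02, 0.08, -0.09], "spin": 0, "gripper": 1},
    {"slide": [-0.04, 0.12, -0.1], "spin": 0, "gripper": 1},
    {"slide": [-0.06, 0.15, -0.1], "spin": 0, "gripper": 1},
    {"slide": [-0.06, 0.17, -0.1], "spin": 0, "gripper": 1},
    {"slide": [-0.06, 0.18, -0.1], "spin": 0, "gripper": 1},
    {"slide": [-0.06, 0.18, -0.1], "spin": 0, "gripper": 1},
  ],
)

```text
t: 17.8
tool_pos: [0.5587, -0.1698, 0.2667]
tool_rot: [-0.012, -3.141, -0.0]
contact_force: [-0.6, -0.7, 0.3]
opening: 0.085
grip_force: 0.0
```

```bash
python3 -c "
from h import *
go(.48,.178,.25,180)
for _ in range(2): d=cam('wrist')
save(d['frame'],'w4.png')
for b in blobs(d['frame'],'white',(200,100,470,290),100):
    r=cv2.minAreaRect(b); print(r,[ray(d,u,v,.024)[:2].round(4).tolist() for u,v in cv2.boxPoints(r)],ray(d,*r[0],.024).round(4))
lids('wrist',(0,0,640,400),[('b',.044,0)])"
```

```text
t 17.8 pos [ 0.5587 -0.1698  0.2667] yaw 179.56 q6 -1.99 Fz [-0.6 -0.7  0.3] open 0.085 -> slide [0.0814 0.3472 0.0168] spin -0.44
((327.6903991699219, 227.32666015625), (16.33989906311035, 105.51929473876953), 78.45330810546875) [[0.6094, -0.2224], [0.5847, -0.1028], [0.6043, -0.098], [0.63, -0.2197]] [ 0.6068 -0.16    0.024 ]
wrist b (103, 87, 98, 87) (array([ 0.4948, -0.3344]), np.float64(89.9))
```

View pics/w4.png

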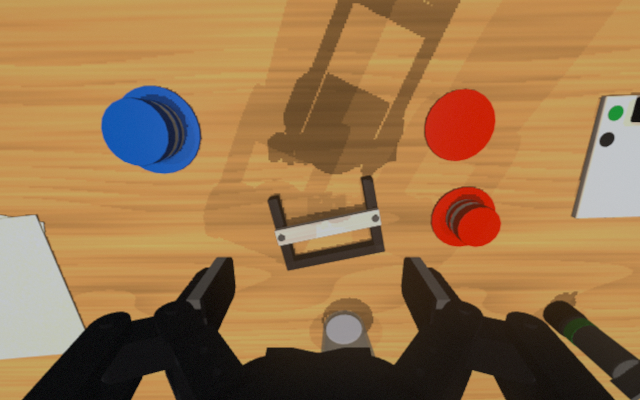

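Wrist view: blue stands on its mat at (150,130). The holder bar is at (328,227), which gives yaw 11.8° and a holder origin of about (0.573, -0.168). Next, the palette block.

Emit:
arm_command(
  increments=[
    {"slide": [0.01, 0.04, 0], "spin": 0, "gripper": 1},
    {"slide": [0.02, 0.08, 0], "spin": 0, "gripper": 1},
    {"slide": [0.03, 0.12, 0], "spin": 0, "gripper": 1},
    {"slide": [0.04, 0.16, 0], "spin": 0, "gripper": 1},
    {"slide": [0.05, 0.2, 0], "spin": 0, "gripper": 1},
    {"slide": [0.06, 0.24, 0], "spin": 0, "gripper": 1},
    {"slide": [0.07, 0.28, 0], "spin": 0, "gripper": 1},
    {"slide": [0.08, 0.31, 0], "spin": 0, "gripper": 1},
  ],
)

```text
t: 18.62
tool_pos: [0.4816, 0.1398, 0.2667]
tool_rot: [0.02, 3.141, 0.0]
contact_force: [0.0, 1.0, -0.1]
opening: 0.0854
grip_force: 0.0
```

Emit:
arm_command(
  increments=[
    {"slide": [0, 0.025, 0.015], "spin": 0, "gripper": 1},
    {"slide": [0, 0.037, 0.015], "spin": 0, "gripper": 1},
    {"slide": [0, 0.037, 0.015], "spin": 0, "gripper": 1},
    {"slide": [0, 0.037, 0.015], "spin": 0, "gripper": 1},
  ],
)

```text
t: 18.95
tool_pos: [0.4829, 0.1749, 0.2518]
tool_rot: [-0.019, -3.141, 0.002]
contact_force: [0.4, -0.3, 0.1]
opening: 0.0855
grip_force: 0.0
```

```bash
python3 -c "
from h import *
for _ in range(2): d=cam('wrist')
save(d['frame'],'w5.png')
t=cam('top')
for n,e,bx in(('w',d,(200,100,450,330)),('t',t,(225,195,290,285))):
  h=cv2.cvtColor(e['frame'],cv2.COLOR_RGB2HSV); m=((h[...,1]<75)&(h[...,2]>85)).astype(np.uint8)
  k=np.zeros_like(m);k[bx[1]:bx[3],bx[0]:bx[2]]=1;m&=k
  b=max(cv2.findContours(m,0,1)[0],key=cv2.contourArea)
  r=cv2.minAreaRect(np.array([ray(e,u,v,.008)[:2] for u,v in b[:,0]],np.float32)*1000); print(n,cv2.boundingRect(b),r)
for b in blobs(d['frame'],'black',(250,0,400,250),60): print('blk',cv2.boundingRect(b),ray(d,*cv2.minAreaRect(b)[0],.04).round(4))
go(.48,.178,.082,180)"
```

```text
w (285, 168, 76, 113) ((533.1198120117188, 181.545166015625), (139.9261474609375, 83.38385772705078), 1.0459171533584595)
t (241, 212, 34, 38) ((555.4124755859375, 180.98692321777344), (98.26983642578125, 86.85765075683594), 0.8440489768981934)
blk (313, 172, 21, 22) [0.4712 0.1802 0.04  ]
t 19.1 pos [0.4832 0.1745 0.2524] yaw 179.23 q6 -1.36 Fz [ 0.2 -0.8  0.2] open 0.0857 -> slide [0.0033 0.0035 0.1704] spin -0.77
```

View pics/w5.png

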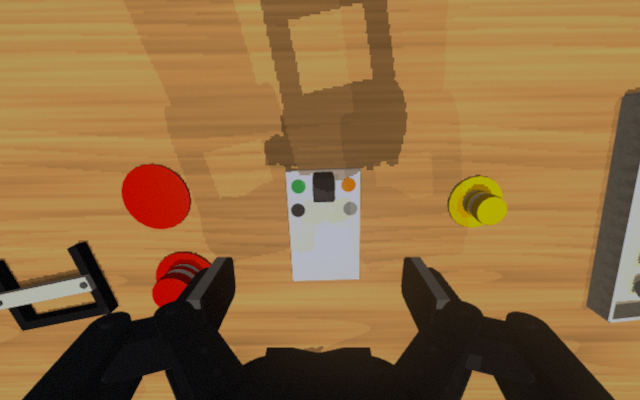

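Wrist view: the palette fits 139.9×83.4 mm, centre (0.533, 0.1815), yaw 1°. That puts the block at (0.478, 0.1805). Gripping the block.

Emit:
arm_command(
  increments=[
    {"slide": [0.005, 0.006, 0.03], "spin": -1.8, "gripper": 1},
    {"slide": [0.005, 0.006, 0.07], "spin": -1.8, "gripper": 1},
    {"slide": [0.005, 0.006, 0.11], "spin": -1.8, "gripper": 0.6},
    {"slide": [0.005, 0.006, 0.14], "spin": -1.8, "gripper": 0.2},
    {"slide": [0.005, 0.006, 0.157], "spin": -1.8, "gripper": 0.1},
    {"slide": [0.005, 0.006, 0.165], "spin": -1.8, "gripper": 0},
    {"slide": [0.005, 0.006, 0.167], "spin": -1.8, "gripper": -0.1},
    {"slide": [0.005, 0.006, 0.167], "spin": -1.8, "gripper": -0.2},
  ],
)

```text
t: 19.77
tool_pos: [0.4783, 0.1815, 0.0855]
tool_rot: [-0.03, 3.141, 0.0]
contact_force: [0.4, -0.2, 1.1]
opening: 0.0342
grip_force: 0.0
```

Emit:
arm_command(
  increments=[
    {"slide": [0, 0, 0], "spin": 0, "gripper": -0.3},
    {"slide": [0, 0, 0], "spin": 0, "gripper": -0.4},
    {"slide": [0, 0, 0], "spin": 0, "gripper": -0.5},
    {"slide": [0, 0, 0], "spin": 0, "gripper": -1},
    {"slide": [0, 0, 0], "spin": 0, "gripper": -1},
    {"slide": [0, 0, 0], "spin": 0, "gripper": -1},
    {"slide": [0, 0, 0], "spin": 0, "gripper": -1},
  ],
  newtons=40,
)

```text
t: 20.35
tool_pos: [0.4791, 0.1822, 0.0871]
tool_rot: [-0.032, 3.138, 0.0]
contact_force: [0.6, -2.2, 7.1]
opening: 0.021
grip_force: 40.2
```

```bash
python3 -c "
from h import *
go(.39,.2,.085,90)"
```

```text
t 20.35 pos [0.4791 0.1822 0.0871] yaw -178.82 q6 -1.37 Fz [ 0.6 -2.2  7.1] open 0.021 -> slide [0.0887 0.0196 0.0018] spin 91.18
```

Emit:
arm_command(
  increments=[
    {"slide": [0.006, 0, -0.0005], "spin": 3, "gripper": -1},
    {"slide": [0.016, 0, -0.0005], "spin": 8, "gripper": -1},
    {"slide": [0.028, 0, -0.0005], "spin": 14, "gripper": -1},
    {"slide": [0.04, 0, -0.0005], "spin": 20, "gripper": -1},
    {"slide": [0.052, 0, -0.0005], "spin": 26, "gripper": -1},
    {"slide": [0.064, 0, -0.0005], "spin": 32, "gripper": -1},
    {"slide": [0.076, 0, -0.0005], "spin": 38, "gripper": -1},
    {"slide": [0.088, 0, -0.0005], "spin": 44, "gripper": -1},
  ],
)

```text
t: 21.02
tool_pos: [0.3907, 0.1807, 0.0872]
tool_rot: [1.152, 2.918, 0.004]
contact_force: [3.3, 0.3, 3.5]
opening: 0.0216
grip_force: 39.9
```

Emit:
arm_command(
  increments=[
    {"slide": [0, 0, 0], "spin": 6, "gripper": -1},
    {"slide": [0, 0, 0], "spin": 12, "gripper": -1},
    {"slide": [0, 0, 0], "spin": 18, "gripper": -1},
    {"slide": [0, 0, 0], "spin": 24, "gripper": -1},
    {"slide": [0, 0, 0], "spin": 30, "gripper": -1},
    {"slide": [0, 0, 0], "spin": 36, "gripper": -1},
    {"slide": [0, 0, 0], "spin": 42, "gripper": -1},
    {"slide": [0, 0, 0], "spin": 47, "gripper": -1},
  ],
)

```text
t: 21.68
tool_pos: [0.391, 0.1805, 0.0871]
tool_rot: [2.221, 2.218, 0.005]
contact_force: [1.9, -0.8, 2.1]
opening: 0.0212
grip_force: 39.9
```

```bash
cat >> h.py <<'E'
def pal(name,bx):
  e=cam(name)
  h=cv2.cvtColor(e['frame'],cv2.COLOR_RGB2HSV); m=((h[...,1]<75)&(h[...,2]>85)).astype(np.uint8)
  k=np.zeros_like(m);k[bx[1]:bx[3],bx[0]:bx[2]]=1;m&=k
  b=max(cv2.findContours(m,0,1)[0],key=cv2.contourArea)
  print(name,cv2.boundingRect(b),cv2.minAreaRect(np.array([ray(e,u,v,.008)[:2] for u,v in b[:,0]],np.float32)*1000)); return e
E
python3 -c "
from h import *
go(.39,-.14,.086,90)
d=pal('wrist',(150,80,480,330)); save(d['frame'],'w6.png')
d=cam('side'); save(d['frame'][100:400,150:550],'s5.png')"
```

```text
t 21.68 pos [0.391  0.1805 0.0871] yaw 89.94 q6 0.26 Fz [ 1.9 -0.8  2.1] open 0.0212 -> slide [-0.3205 -0.0007  0.001 ] spin -0.06
wrist (245, 228, 147, 67) ((390.21026611328125, 176.26370239257812), (42.78826904296875, 82.6765365600586), 89.41146087646484)
```

View pics/s5.png

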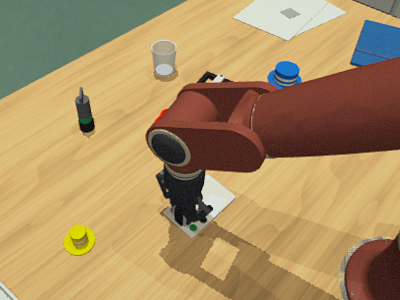

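The palette is flat on the table, turned to yaw −90°, and will clear the near red mat (its edge reaches x≈0.432; the mat starts at 0.454). Sliding it past on the robot's side.

Emit:
arm_command(
  increments=[
    {"slide": [-0.01, 0, 0], "spin": 0, "gripper": -1},
    {"slide": [-0.03, 0, 0], "spin": 0, "gripper": -1},
    {"slide": [-0.055, 0, 0], "spin": 0, "gripper": -1},
    {"slide": [-0.08, 0, 0], "spin": 0, "gripper": -1},
    {"slide": [-0.105, 0, 0], "spin": 0, "gripper": -1},
    {"slide": [-0.13, 0, 0], "spin": 0, "gripper": -1},
    {"slide": [-0.155, 0, 0], "spin": 0, "gripper": -1},
    {"slide": [-0.18, 0, 0], "spin": 0, "gripper": -1},
  ],
)

```text
t: 22.45
tool_pos: [0.391, -0.0005, 0.087]
tool_rot: [2.215, 2.226, 0.006]
contact_force: [0.1, 4.2, 7.6]
opening: 0.0215
grip_force: 40.5
```

Emit:
arm_command(
  increments=[
    {"slide": [-0.025, 0, 0], "spin": 0, "gripper": -1},
    {"slide": [-0.05, 0, 0], "spin": 0, "gripper": -1},
    {"slide": [-0.075, 0, 0], "spin": 0, "gripper": -1},
    {"slide": [-0.1, 0, 0], "spin": 0, "gripper": -1},
    {"slide": [-0.125, 0, 0], "spin": 0, "gripper": -1},
    {"slide": [-0.145, 0, 0], "spin": 0, "gripper": -1},
    {"slide": [-0.16, 0, 0], "spin": 0, "gripper": -1},
    {"slide": [-0.16, 0, 0], "spin": 0, "gripper": -1},
  ],
)

```text
t: 23.12
tool_pos: [0.3915, -0.1627, 0.0871]
tool_rot: [2.215, 2.221, -0.0]
contact_force: [-0.3, -6.2, 10.6]
opening: 0.0214
grip_force: 41.2
```

```bash
python3 -c "
from h import *
go(.421,-.1995,.086,191.8)"
```

```text
t 23.12 pos [ 0.3915 -0.1627  0.0871] yaw 90.15 q6 -0.57 Fz [-0.3 -6.2 10.6] open 0.0214 -> slide [-0.0369  0.0294  0.0013] spin -101.65
```

Emit:
arm_command(
  increments=[
    {"slide": [0, 0, -0.0005], "spin": -3, "gripper": -1},
    {"slide": [0, 0, -0.0005], "spin": -9, "gripper": -1},
    {"slide": [0, 0, -0.0005], "spin": -15, "gripper": -1},
    {"slide": [0, 0, -0.0005], "spin": -21, "gripper": -1},
    {"slide": [0, 0, -0.0005], "spin": -27, "gripper": -1},
    {"slide": [0, 0, -0.0005], "spin": -33, "gripper": -1},
    {"slide": [0, 0, -0.0005], "spin": -39, "gripper": -1},
    {"slide": [0, 0, -0.0005], "spin": -45, "gripper": -1},
  ],
)

```text
t: 23.78
tool_pos: [0.3913, -0.1601, 0.0871]
tool_rot: [1.187, 2.906, -0.001]
contact_force: [0.6, -1.3, 4.9]
opening: 0.0212
grip_force: 40.3
```

Emit:
arm_command(
  increments=[
    {"slide": [0, 0, 0], "spin": -6, "gripper": -1},
    {"slide": [0, 0, 0], "spin": -12, "gripper": -1},
    {"slide": [0, 0, 0], "spin": -19, "gripper": -1},
    {"slide": [0, 0, 0], "spin": -26, "gripper": -1},
    {"slide": [0, 0, 0], "spin": -33, "gripper": -1},
    {"slide": [0, 0, 0], "spin": -40, "gripper": -1},
    {"slide": [0, 0, 0], "spin": -47, "gripper": -1},
    {"slide": [0, 0, 0], "spin": -53, "gripper": -1},
  ],
)

```text
t: 24.45
tool_pos: [0.3917, -0.1597, 0.0871]
tool_rot: [-0.234, 3.129, -0.001]
contact_force: [2.4, 1.0, 4.9]
opening: 0.0212
grip_force: 40.2
```

```bash
python3 -c "
from h import *
go(.421,-.1995,.0865,191.8)"
```

```text
t 24.45 pos [ 0.3917 -0.1597  0.0871] yaw -171.43 q6 -2.29 Fz [2.4 1.  4.9] open 0.0212 -> slide [-0.023  -0.0437  0.0007] spin -3.23
```

Emit:
arm_command(
  increments=[
    {"slide": [-0.005, -0.01, 0], "spin": -1.5, "gripper": -1},
    {"slide": [-0.01, -0.02, 0], "spin": -3.2, "gripper": -1},
    {"slide": [-0.016, -0.03, 0], "spin": -3.2, "gripper": -1},
    {"slide": [-0.02, -0.04, 0], "spin": -3.2, "gripper": -1},
    {"slide": [-0.023, -0.044, 0], "spin": -3.2, "gripper": -1},
    {"slide": [-0.023, -0.044, 0], "spin": -3.2, "gripper": -1},
  ],
)

```text
t: 24.95
tool_pos: [0.4204, -0.2005, 0.0871]
tool_rot: [-0.314, 3.125, -0.001]
contact_force: [0.2, -0.7, 6.5]
opening: 0.021
grip_force: 40.4
```

```bash
python3 -c "
from h import *
go(.519,-.179,.087,191.8)
d=pal('wrist',(200,150,480,290)); save(d['frame'],'w7.png')
t=cam('top');save(cv2.resize(t['frame'][170:290,330:510],None,fx=4,fy=4),'t7.png')"
```

```text
t 24.95 pos [ 0.4204 -0.2005  0.0871] yaw -168.52 q6 -2.38 Fz [ 0.2 -0.7  6.5] open 0.021 -> slide [-0.1009  0.0015  0.0002] spin -0.32
wrist (245, 228, 147, 62) ((423.0122375488281, -199.55947875976562), (39.35073471069336, 82.78921508789062), 11.39497184753418)
```

View pics/w7.png

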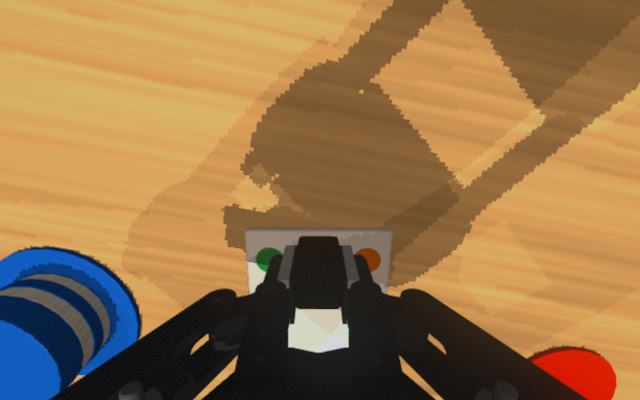

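Wrist view: the palette is held square, yaw 11.4–11.8°, block in the pads, and blue (left) is clear. That was my last permitted picture, so from here I rely on force and position readings. Inserting, about 101 mm to home.

Emit:
arm_command(
  increments=[
    {"slide": [-0.006, 0.001, 0], "spin": -0.3, "gripper": -1},
    {"slide": [-0.015, 0.0015, 0], "spin": -0.3, "gripper": -1},
    {"slide": [-0.025, 0.0015, 0], "spin": -0.3, "gripper": -1},
    {"slide": [-0.035, 0.0015, 0], "spin": -0.3, "gripper": -1},
    {"slide": [-0.045, 0.0015, 0], "spin": -0.3, "gripper": -1},
    {"slide": [-0.053, 0.0015, 0], "spin": -0.3, "gripper": -1},
    {"slide": [-0.056, 0.0015, 0], "spin": -0.3, "gripper": -1},
    {"slide": [-0.056, 0.0015, 0], "spin": -0.3, "gripper": -1},
  ],
)

```text
t: 25.72
tool_pos: [0.4748, -0.1875, 0.0871]
tool_rot: [-0.323, 3.124, -0.001]
contact_force: [-0.4, -0.3, 5.5]
opening: 0.021
grip_force: 40.5
```

```bash
python3 -c "
from h import *
go(.519,-.179,.087,191.8)
t=pal('top',(330,190,420,270))"
```

```text
t 25.72 pos [ 0.4748 -0.1875  0.0871] yaw -168.18 q6 -2.3 Fz [-0.4 -0.3  5.5] open 0.021 -> slide [-0.045  -0.0007  0.0001] spin 0.02
top (365, 199, 50, 61) ((553.221435546875, -176.19818115234375), (141.82164001464844, 128.57315063476562), 11.628998756408691)
```

No lateral force, so it's entering freely. Continuing, slowing down near the stop.

Emit:
arm_command(
  increments=[
    {"slide": [-0.006, -0.0005, 0], "spin": 0, "gripper": -1},
    {"slide": [-0.014, -0.0005, 0], "spin": 0, "gripper": -1},
    {"slide": [-0.022, -0.0005, 0], "spin": 0, "gripper": -1},
    {"slide": [-0.029, -0.0005, 0], "spin": 0, "gripper": -1},
    {"slide": [-0.034, -0.0005, 0], "spin": 0, "gripper": -1},
    {"slide": [-0.038, -0.0005, 0], "spin": 0, "gripper": -1},
    {"slide": [-0.039, -0.0005, 0], "spin": 0, "gripper": -1},
    {"slide": [-0.039, -0.0005, 0], "spin": 0, "gripper": -1},
  ],
)

```text
t: 26.43
tool_pos: [0.5125, -0.1802, 0.087]
tool_rot: [0.323, -3.124, 0.001]
contact_force: [-4.3, -1.1, 8.2]
opening: 0.0211
grip_force: 40.7
```

Emit:
arm_command(
  increments=[
    {"slide": [-0.001, 0, 0], "spin": 0, "gripper": -1},
    {"slide": [-0.002, 0, 0], "spin": 0, "gripper": -1},
    {"slide": [-0.003, 0, 0], "spin": 0, "gripper": -1},
    {"slide": [-0.004, 0, 0], "spin": 0, "gripper": -1},
    {"slide": [-0.004, 0, 0], "spin": 0, "gripper": -1},
  ],
)

```text
t: 26.85
tool_pos: [0.516, -0.1795, 0.0871]
tool_rot: [0.323, -3.124, 0.001]
contact_force: [-4.9, -1.2, 8.5]
opening: 0.0213
grip_force: 40.8
```

Emit:
arm_command(
  increments=[
    {"slide": [-0.001, 0, 0], "spin": 0, "gripper": -1},
    {"slide": [-0.002, 0, 0], "spin": 0, "gripper": -1},
    {"slide": [-0.002, 0, 0], "spin": 0, "gripper": -1},
  ],
)

```text
t: 27.1
tool_pos: [0.518, -0.179, 0.087]
tool_rot: [0.323, -3.124, 0.001]
contact_force: [-4.8, -1.0, 8.6]
opening: 0.0211
grip_force: 40.8
```

Still friction only (about 5 N). Creeping on 1 mm at a time.

Emit:
arm_command(
  increments=[
    {"slide": [-0.001, 0, 0], "spin": 0, "gripper": -1},
    {"slide": [-0.001, 0, 0], "spin": 0, "gripper": -1},
    {"slide": [-0.001, 0, 0], "spin": 0, "gripper": -1},
  ],
)

```text
t: 27.35
tool_pos: [0.5189, -0.1789, 0.087]
tool_rot: [0.323, -3.124, 0.001]
contact_force: [-4.4, -0.6, 8.5]
opening: 0.0212
grip_force: 40.8
```

Emit:
arm_command(
  increments=[
    {"slide": [-0.001, 0, 0], "spin": 0, "gripper": -1},
    {"slide": [-0.001, 0, 0], "spin": 0, "gripper": -1},
    {"slide": [-0.001, 0, 0], "spin": 0, "gripper": -1},
  ],
)

```text
t: 27.6
tool_pos: [0.5199, -0.1786, 0.087]
tool_rot: [0.323, -3.124, 0.001]
contact_force: [-5.0, -1.2, 8.6]
opening: 0.0213
grip_force: 40.8
```

Emit:
arm_command(
  increments=[
    {"slide": [-0.001, 0, 0], "spin": 0, "gripper": -1},
    {"slide": [-0.001, 0, 0], "spin": 0, "gripper": -1},
    {"slide": [-0.001, 0, 0], "spin": 0, "gripper": -1},
  ],
)

```text
t: 27.85
tool_pos: [0.5209, -0.1784, 0.087]
tool_rot: [0.323, -3.124, 0.001]
contact_force: [-4.1, -1.7, 9.1]
opening: 0.021
grip_force: 40.8
```

Emit:
arm_command(
  increments=[
    {"slide": [-0.001, 0, 0], "spin": 0, "gripper": -1},
    {"slide": [-0.001, 0, 0], "spin": 0, "gripper": -1},
    {"slide": [-0.001, 0, 0], "spin": 0, "gripper": -1},
  ],
)

```text
t: 28.1
tool_pos: [0.5214, -0.1783, 0.087]
tool_rot: [0.323, -3.122, 0.001]
contact_force: [-7.1, -1.8, 10.3]
opening: 0.0217
grip_force: 41.0
```

Emit:
arm_command(
  increments=[
    {"slide": [-0.001, 0, 0], "spin": 0, "gripper": -1},
    {"slide": [-0.001, 0, 0], "spin": 0, "gripper": -1},
    {"slide": [-0.001, 0, 0], "spin": 0, "gripper": -1},
  ],
)

```text
t: 28.35
tool_pos: [0.5217, -0.1783, 0.087]
tool_rot: [0.323, -3.12, 0.001]
contact_force: [-11.3, -2.6, 13.5]
opening: 0.0215
grip_force: 41.4
```

```bash
python3 -c "
from h import *
go(.519,-.179,.087,191.8)"
```

```text
t 28.35 pos [ 0.5217 -0.1783  0.087 ] yaw -168.19 q6 -2.24 Fz [-11.3  -2.6  13.5] open 0.0215 -> slide [ 0.0027 -0.0001  0.    ] spin 0.01
```

The stop is reached: the tool stalls at x≈0.5215 while the force rises. Seating it a little harder, then releasing.

Emit:
arm_command(
  increments=[
    {"slide": [-0.001, 0, 0], "spin": 0, "gripper": -1},
    {"slide": [-0.002, 0, 0], "spin": 0, "gripper": -1},
    {"slide": [-0.002, 0, 0], "spin": 0, "gripper": -1},
    {"slide": [-0.002, 0, 0], "spin": 0, "gripper": -1},
  ],
)

```text
t: 28.68
tool_pos: [0.5221, -0.1783, 0.0869]
tool_rot: [0.323, -3.115, 0.001]
contact_force: [-18.3, -3.3, 17.7]
opening: 0.0212
grip_force: 42.2
```

Emit:
arm_command(
  increments=[
    {"slide": [0, 0, 0], "spin": 0, "gripper": -0.3},
    {"slide": [0, 0, 0], "spin": 0, "gripper": -0.1},
    {"slide": [0, 0, 0], "spin": 0, "gripper": 0.1},
    {"slide": [0, 0, 0], "spin": 0, "gripper": 0.2},
    {"slide": [0, 0, -0.01], "spin": 0, "gripper": 0.2},
    {"slide": [0, 0, -0.04], "spin": 0, "gripper": 0.2},
    {"slide": [0, 0, -0.08], "spin": 0, "gripper": 0.2},
    {"slide": [0, 0, -0.12], "spin": 0, "gripper": 0.5},
  ],
)

```text
t: 29.35
tool_pos: [0.5243, -0.1769, 0.2065]
tool_rot: [0.32, -3.123, -0.003]
contact_force: [1.0, 0.2, 0.1]
opening: 0.0616
grip_force: 0.0
```

Emit:
arm_command(
  increments=[
    {"slide": [0, 0, -0.03], "spin": 0, "gripper": 1},
    {"slide": [0.01, 0, -0.05], "spin": 0, "gripper": 1},
    {"slide": [0.01, 0, -0.05], "spin": 0, "gripper": 1},
    {"slide": [0.01, 0, -0.05], "spin": 0, "gripper": 1},
  ],
)

```text
t: 29.68
tool_pos: [0.5159, -0.1797, 0.2582]
tool_rot: [-0.319, 3.122, -0.003]
contact_force: [-0.0, -0.1, -0.2]
opening: 0.0857
grip_force: 0.0
```

```bash
python3 -c "
from h import *
go(.519,-.179,.087,191.8)
d=cam('wrist'); fr=d['frame']; np.save('w8.npy',fr); c=np.array([.573,-.168]);a=np.radians(11.8);X=np.array([np.cos(a),np.sin(a)]);Y=np.array([-X[1],X[0]])
h=cv2.cvtColor(fr,cv2.COLOR_RGB2HSV); m=((h[...,1]<75)&(h[...,2]>85)).astype(np.uint8); m[:,:150]=0; m[:,480:]=0
for b in cv2.findContours(m,0,1)[0]:
  if cv2.contourArea(b)<150: continue
  P=np.array([ray(d,u,v,.008)[:2] for u,v in b[:,0]])-c
  L=np.c_[P@X,P@Y]*1000; print(cv2.boundingRect(b),'hx',L[:,0].min().round(1),L[:,0].max().round(1),'hy',L[:,1].min().round(1),L[:,1].max().round(1),cv2.minAreaRect(np.float32(L)))
# row of pixels along the holder axis at z=.008
f=d['f'];Wi=np.linalg.inv(d['W'])
for z in(.008,.016):
  for y in (-.02,.0,.02):
    out=[]
    for x in np.arange(40,86,2):
      p=c+X*x/1000+Y*y; q=Wi@np.r_[p,z,1]; u=d['cx']+f*q[0]/-q[2]; v=d['cy']-f*q[1]/-q[2]
      out.append((int(x),int(fr[int(round(v)),int(round(u))].sum()//3)) if 0<=u<639 and 0<=v<399 else None)
    print(z,y,out)
"
```

```text
t 29.68 pos [ 0.5159 -0.1797  0.2582] yaw -168.33 q6 -2.25 Fz [-0.  -0.1 -0.2] open 0.0857 -> slide [-0.0027  0.0005  0.1712] spin -0.13
(267, 175, 105, 109) hx -69.2 71.1 hy -64.3 65.8 ((0.8852615356445312, 0.8866729736328125), (130.04945373535156, 140.1901397705078), 89.8644790649414)
0.008 -0.02 [(40, 191), (42, 190), (44, 190), (46, 189), (48, 187), (50, 188), (52, 189), (54, 186), (56, 194), (58, 193), (60, 195), (62, 193), (64, 194), (66, 194), (68, 194), (70, 165), (72, 40), (74, 38), (76, 38), (78, 47), (80, 48), (82, 48), (84, 48)]
0.008 0.0 [(40, 190), (42, 190), (44, 189), (46, 191), (48, 188), (50, 188), (52, 188), (54, 187), (56, 194), (58, 193), (60, 195), (62, 194), (64, 193), (66, 193), (68, 193), (70, 168), (72, 44), (74, 41), (76, 42), (78, 49), (80, 51), (82, 49), (84, 48)]
0.008 0.02 [(40, 189), (42, 189), (44, 188), (46, 189), (48, 187), (50, 188), (52, 188), (54, 185), (56, 193), (58, 193), (60, 194), (62, 193), (64, 194), (66, 193), (68, 192), (70, 169), (72, 43), (74, 42), (76, 39), (78, 47), (80, 51), (82, 50), (84, 47)]
0.016 -0.02 [(40, 191), (42, 189), (44, 188), (46, 190), (48, 189), (50, 191), (52, 194), (54, 195), (56, 194), (58, 194), (60, 194), (62, 194), (64, 165), (66, 99), (68, 35), (70, 38), (72, 42), (74, 45), (76, 48), (78, 48), (80, 45), (82, 49), (84, 126)]
0.016 0.0 [(40, 190), (42, 191), (44, 188), (46, 189), (48, 188), (50, 192), (52, 194), (54, 195), (56, 193), (58, 193), (60, 194), (62, 193), (64, 168), (66, 99), (68, 41), (70, 42), (72, 43), (74, 51), (76, 49), (78, 50), (80, 48), (82, 57), (84, 131)]
0.016 0.02 [(40, 188), (42, 189), (44, 187), (46, 189), (48, 188), (50, 191), (52, 193), (54, 194), (56, 194), (58, 193), (60, 193), (62, 193), (64, 169), (66, 101), (68, 42), (70, 39), (72, 45), (74, 51), (76, 50), (78, 51), (80, 48), (82, 55), (84, 101)]
```

The palette reads −69 to +71 mm in the holder frame, square, with no table showing before the stop. One last numerical check of the pots, cup and tube, then I'll hand in.

```bash
python3 -c "
from h import *
t=cam('side'); fr=t['frame']; f0=cv2.cvtColor(cv2.imread('pics/side0.png'),cv2.COLOR_BGR2RGB)
for n,(a,b,c,dd) in {'cup':(298,138,330,182),'tube':(222,185,248,238)}.items():
  print(n,np.abs(fr[b:dd,a:c].astype(int)-f0[b:dd,a:c]).mean().round(1))
for n,z in(('y',.038),('b',.044),('r',.04)):
  d=lids('side',(190,120,470,370),[(n,z,0),(n,.004,0)])
lids('wrist',(0,0,640,400),[('b',.044,0),('r',.04,0)])
go(.5,-.18,.25,191.8)"
```

```text
cup 4.1
tube 4.4
side y (214, 325, 31, 30) (array([0.4864, 0.3625]), np.float64(59.5))
side y (214, 325, 31, 30) (array([0.5049, 0.3549]), np.float64(62.2))
side b (418, 161, 33, 30) (array([ 0.4806, -0.3207]), np.float64(112.3))
side b (418, 161, 33, 30) (array([ 0.5022, -0.3663]), np.float64(118.3))
side r (341, 232, 31, 25) (array([0.4737, 0.0129]), np.float64(71.9))
side r (304, 209, 30, 27) (array([0.5829, 0.0246]), np.float64(80.8))
side r (341, 232, 31, 25) (array([ 0.4927, -0.012 ]), np.float64(75.4))
side r (304, 209, 30, 27) (array([6.071e-01, 3.000e-04]), np.float64(84.7))
wrist b (110, 93, 100, 89) (array([ 0.4916, -0.3354]), np.float64(88.5))
wrist r (426, 254, 55, 53) (array([ 0.5923, -0.0127]), np.float64(81.1))
wrist r (428, 165, 68, 64) (array([ 0.4885, -0.0331]), np.float64(68.3))
t 29.98 pos [ 0.5148 -0.1791  0.254 ] yaw -168.33 q6 -2.25 Fz [0.5 0.6 0.3] open 0.0852 -> slide [0.0147 0.0022 0.004 ] spin -0.13
```

The cup and tube haven't moved (only image-noise differences), and the pots still stand on their mats.

```bash
python3 -c "
from station import order
print(order.finish_job())"
```

```text
the job is handed in; nothing more can be done
None
```

I handed the job in at about 30 s, with no verdict returned: the three pots stand on their own mats, the palette is under the bar against the stop, and the cup and tube haven't moved; the palette's last checks were by measurement, as my picture allowance was used up.

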